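# Hold a loupe in focus over a piece of cheese rind

### The arm

A 6-joint arm with a two-finger parallel gripper is mounted at the origin on a cart in front of the work surface, level with it; the furniture and walls round the work are solid. World frame = base frame: x ahead of the robot, y to its left, z up, the work surface at z = 0. Lengths are in m, angles in degrees, forces in N, time in s.
With the tool pointing down it reaches from about 0.3 to 0.75 m from the base axis. Payload 8.5 kg.
Tool frame: the origin (TCP) lies at the very end of the fingers, on their centre line; the grasp point (between the pads) lies grasp_offset behind it (grasp_offset is the distance from the TCP to the grasp point, in m); x points along the fingers, z is the direction in which the jaws open and shut, and the axes are right-handed (so a half turn about x gives the same grasp; the last joint's range is limited). The gripper opens to 85 mm and grips with 20 to 120 N. Pads are 22 mm wide; open, the fingers measure 114 mm over their backs; the gripper's body (76 mm by 85 mm) begins 54 mm behind the grasp point. The pads swing forward as they close: fully open they stand 13 mm farther back than shut.
Start: joints at [52.81, 21.807, 74.336, -0, 83.858, -12.336], TCP at [0.231, 0.499, 0.195] pointing down, gripper open.
Joint ranges: [-178.18, 178.18], [-50.72, 133.34], [12.68, 142.11], [-81.47, 261.47], [9.98, 163.14], [-165.26, 165.26]. Speed limits (degrees/s): [136.94, 136.94, 180, 180, 180, 180].

### API

Orientations are given as a 3x3 rotation matrix whose columns are the frame's x, y, z axes.
In Python, from rig import observe, get_image, close_job, recognise, grasp_offset gives the robot as it stands.
- The arm moves only by the tool drive_tool, never from a script. Its argument "targets" is a list that holds one entry, the list of rows, each a list of 7 numbers: the shift along the tool's x, y, z in units of 50 mm (1.0 is 50 mm), then the turn, a rotation vector about the tool's x, y, z in rad, then the opening, from -1 (shut) to 1 (fully open), so that 0 is half open. A call has 1 to 5 rows; each row shifts and turns the commanded pose from where the row before left it, along the tool's axes as they then stand; what a row does not reach is not made up. A row lasts 1/10 s, in which the tool goes at most 50 mm and 8.59 degrees, less where a joint would pass 70% of its speed; a pose out of reach is approached as far as the arm can. A call is refused whole if a number of a shift passes 1 or a number of a turn 0.15, either way. A call with a gripper value outside its range is refused whole. The fingers move at their own pace and stop on an object; "force" is the grip in N (left out, the last holds). Time passes only in rows, so rows that do not move let the fingers close. It gives the time, the measured TCP pose, the force and the opening at its end, in the units of the state.
- observe(): the state, without advancing time (a new reading comes with each control period).
- get_image(name): name is "side" or "top" or "wrist"; returns a dict with "image" (400x640x3 uint8, red, green, blue), "fx", "fy", "cx", "cy" (pixels), "rvec" (rotation vector, rad) and "tvec" (3), from world to camera coordinates, as OpenCV has them. Camera axes: x right, y down, z forward; pixel columns grow to the right and rows downward; lengths in m; the calibration is good to about 2 mm. A picture is of the moment at which its call begins. There is no depth.
- close_job(): hands the job in, once; it reports no verdict.
Trained networks look in a picture, given as the dict that the camera call returned (one of the last four; its "shot" number tells which), for a name from the list of things; names that differ only in an ending like _2 or _b are one class to them, and where a whole thing is asked for, a point or a joint stands for the part that bears it (a point fixed in the world has none). Each returns a list of dicts, best first, with "p" (0 to 1); they miss things now and then, are a little off and sometimes report something else, mostly with a low value. They report only what shows in the picture. A call takes as long as a camera call.
- recognise(label, picture): "at" ([column, row] as shares, 0 to 1, of the picture: columns of its width, rows of its height, amid what is visible of it).
The state is a dict: "time_s": time; "q": joint angles; "qvel": joint speeds; "joint_efforts": joint torques, N m; "position": TCP position; "tool_rot": TCP orientation; "ft_force": force on the tool from outside, world axes, zero at the start; "wrist_torque": the same for the moment, N m; "grip_width": finger opening in m.
Only numpy, scipy, OpenCV 4.12 (cv2) and the standard library are available. Lean on these libraries where they do the work, as an engineer would, in place of code of your own. Each camera call takes 0.05 s, during which the arm holds its last target.

### The job

Check the piece of cheese rind for mites: take the loupe by its handle and hold it level over the rind on the inspection stand, with the lens centred above the middle of the rind and the lens itself at the height of the red focus pointer. Finish while still holding it there, still and in the air, touching neither rind nor stand. Do not disturb the rind, the pointer, the jam jar, the dish of tasting cubes or the wrapped cheese wedge.

Things in the scene. Friction and masses are not known exactly. Their poses are not given: they have to be found in the camera images.
- lens_center (a point): Centre of the loupe's lens, half-way through its thickness. The loupe is a round lens in a dark steel rim (74 mm outer diameter, 16 mm high) with a straight dark wooden handle; it lies flat on the counter. x axis: from the handle towards and through the lens; z axis: normal of the lens, up. This point lies 8 mm above the loupe's underside. Whole loupe 177 mm long, about 0.1 kg.
- handle_center (a point): Centre of the loupe's handle, the place to grasp, 85 mm behind the lens centre and 11 mm above the loupe's underside. The handle is a bar 18 mm wide (y), 22 mm high (z) and 86 mm long (x), flat on its sides. Axes as for lens_center.
- rind_mid (a point): Middle of the top face of the loose piece of cheese rind, a light brown crescent 170 mm long (its y axis), about 15 mm wide and 25 mm high, 0.05 kg, lying on the plate of the inspection stand; z up.
- focus_mark (a point): Tip of the flat red pointer (3 mm thick) that marks the focal height: hold the middle of the lens's thickness at this height. The pointer sits on a black collar on the stand's steel post, at any height from 95 to 145 mm above the counter; the collar slides if pushed hard. x axis: from the tip back towards the post, whose axis is 40 mm behind the tip; the pointer points to over the plate.
- inspection_stand: Fixed inspection stand: white plate 190 mm (x, from -75 to +115 mm) by 210 mm (y) whose top is 12 mm above the counter, and a 10 mm thick steel post at its back (x = +97 mm, y = 0) reaching 184 mm above the counter. Origin on the counter 20 mm in front of the plate's middle; x towards the post, z up.
- jam_jar: Jam jar with white lid, 72 mm wide, 102 mm high, loose bystander; origin at the centre of its underside.
- sample_dish: Small dish with tasting cubes of cheese, 91 mm wide, 22 mm high, loose bystander; origin at the centre of its underside.
- wedge: Wrapped pale cheese wedge 118 x 78 x 63 mm, loose bystander; origin at the centre of its underside.
- loupe: The loupe itself (the lens with its handle): origin on its underside below the lens centre, axes as for lens_center.
- rind: The piece of rind itself: origin on its underside, 9.5 mm along +x from the point below rind_mid.

How it is judged (in metres and radians):
On the way:
1. the loupe is lifted off the counter in the gripper (height (world z) of each of lens_center, handle_center above 0.03 m and contact force between the fingers and loupe above 0.5 N), for 0.2 s.
At the end, for the whole second after the job is handed in: The loupe is held in the gripper, at rest, its lens centre within 15 mm (horizontally) of the middle of the rind and within 8 mm of the pointer's height, the lens level within 0.12 rad, the loupe touching neither rind nor stand; this lasts through the last second (horizontal distance between lens_center and rind_mid below 0.015 m and z of lens_center in the frame of focus_mark between -0.008 and 0.008 m and angle between lens_center's own z axis and vertical below 0.12 rad and contact force between the fingers and loupe above 1 N and contact force between loupe and inspection_stand below 0.2 N and contact force between loupe and rind below 0.2 N and linear speed of loupe below 0.02 m/s and angular speed of loupe below 0.15 rad/s and distance of rind_mid from where it was at the start of the episode below 0.01 m and distance of focus_mark from where it was at the start of the episode below 0.005 m); the arm keeps its last pose, push and grip.
It fails at once if the rind is pushed more than 10 mm from where it lay (distance of rind_mid from where it was at the start of the episode above 0.01 m).
It fails at once if the focus pointer is shifted by more than 5 mm (distance of focus_mark from where it was at the start of the episode above 0.005 m).
It fails at once if the jam jar, the dish or the cheese wedge is moved by more than 15 mm (distance of any of jam_jar, sample_dish, wedge from where it was at the start of the episode above 0.015 m).
It also fails if it takes over 40 s, if anything falls off the work surface, if the arm or the gripper's body presses on something with over 40 N, if the wrist force passes 120 N, or if a joint passes its speed limit or range.

## Working session

There is one attempt and no reset: what is moved stays moved. The work goes in short steps, Python scripts to look and compute and a tool call to move; the robot and the scene stay as the last step left them, time stands still between calls to the robot, and variables do not carry over. Pictures are saved under pics/ and viewed, and the job is handed in when it is done.

Besides the shell and the picture viewer there is one more tool, called after ">>>" as name([rows], argument=value, ...), one row to a line, values as JSON. drive_tool: Moves the arm, as the interface text tells. Its arguments: {"type":"object","properties":{"targets":{"type":"array"},"force":{"type":"number"}},"required":["targets"]}

```bash
mkdir -p pics; ls; cat > h.py <<'E'
import numpy as np,cv2
from rig import *
def R(p): return cv2.Rodrigues(np.array(p['rvec'],float))[0]
def proj(p,X):
    c=R(p)@np.array(X,float)+np.array(p['tvec'],float).ravel(); return np.array([p['fx']*c[0]/c[2]+p['cx'],p['fy']*c[1]/c[2]+p['cy']])
def ray(p,uv):
    d=np.array([(uv[0]-p['cx'])/p['fx'],(uv[1]-p['cy'])/p['fy'],1.]);r=R(p)
    return -r.T@np.array(p['tvec'],float).ravel(), r.T@d
def atz(p,uv,z):
    o,d=ray(p,uv); return o+d*(z-o[2])/d[2]
def tri(pts):
    A=np.zeros((3,3));b=np.zeros(3)
    for p,uv in pts:
        o,d=ray(p,uv);d=d/np.linalg.norm(d);M=np.eye(3)-np.outer(d,d);A+=M;b+=M@o
    return np.linalg.solve(A,b)
def save(p,n): cv2.imwrite(f'pics/{n}.png',p['image'][:,:,::-1])
E
python3 - <<'E'
from h import *
np.set_printoptions(precision=4,suppress=True)
s=observe();print(s['position'],s['tool_rot'],s['grip_width'],s['time_s'],grasp_offset)
for n in ['side','top','wrist']:
    p=get_image(n);save(p,n+'0');print(n,p['fx'],p['cx'],p['cy'],ray(p,(320,200)))
    for l in ['lens_center','handle_center','rind_mid','focus_mark','inspection_stand','jam_jar','sample_dish','wedge']:
        for r in recognise(l,p)[:2]:
            uv=np.array(r['at'])*[640,400]
            print(l,round(r['p'],2),uv,atz(p,uv,{'lens_center':.008,'handle_center':.011,'rind_mid':.037,'focus_mark':.12}.get(l,.01)))
E
```

```text
pics
[0.231  0.4988 0.1939] [[-0.0009 -0.9074  0.4203]
 [-0.0012  0.4203  0.9074]
 [-1.      0.0003 -0.0014]] 0.08515483253852581 0.0 0.0187
side 509.3544101508878 320.74145469766415 197.23073582965065 (array([1.1811, 0.123 , 1.2525]), array([-0.4917, -0.0832, -0.8668]))
lens_center 0.9 [330.688 190.2  ] [0.4386 0.0285 0.008 ]
handle_center 0.7 [328.896 188.6  ] [0.436  0.0229 0.011 ]
rind_mid 0.88 [198.272 212.2  ] [ 0.5813 -0.3143  0.037 ]
focus_mark 0.57 [172.992 231.08 ] [ 0.6837 -0.3316  0.12  ]
inspection_stand 0.95 [195.904 230.8  ] [ 0.6248 -0.3144  0.01  ]
jam_jar 0.78 [429.12 238.  ] [0.5469 0.313  0.01  ]
sample_dish 0.6 [211.392 157.6  ] [ 0.3839 -0.3368  0.01  ]
wedge 0.63 [437.12 199.2 ] [0.4221 0.3289 0.01  ]
wedge 0.15 [330.816 189.32 ] [0.4369 0.0286 0.01  ]
top 407.7140475138173 326.4546398358422 198.6184474863235 (array([ 0.406 , -0.0066,  1.09  ]), array([ 0.0972,  0.0201, -0.9952]))
lens_center 0.58 [318.4  230.52] [0.4306 0.0204 0.008 ]
handle_center 0.88 [316.8 229.2] [0.434  0.0245 0.011 ]
rind_mid 0.64 [435.392 172.4  ] [ 0.5774 -0.2871  0.037 ]
inspection_stand 0.83 [451.2  160.68] [ 0.6131 -0.3379  0.01  ]
jam_jar 0.69 [204.672 174.4  ] [0.5843 0.324  0.01  ]
jam_jar 0.54 [317.12 228.68] [0.4354 0.0237 0.01  ]
sample_dish 0.56 [458.496 247.12 ] [ 0.3826 -0.3472  0.01  ]
wedge 0.79 [197.12 235.  ] [0.4226 0.341  0.01  ]
wedge 0.18 [320.128 230.4  ] [0.4308 0.0158 0.01  ]
wrist 304.57106407017346 322.710592918403 197.15722688763736 (array([0.1619, 0.533 , 0.3743]), array([ 0.2765, -0.1393, -0.951 ]))
lens_center 0.7 [150.208 389.68 ] [0.4408 0.1035 0.008 ]
handle_center 0.81 [150.592 391.88 ] [0.4425 0.105  0.011 ]
wedge 0.86 [273.216 333.8  ] [0.4254 0.3307 0.01  ]
wedge 0.17 [151.296 392.6  ] [0.445 0.104 0.01 ]
```

View pics/side0.png

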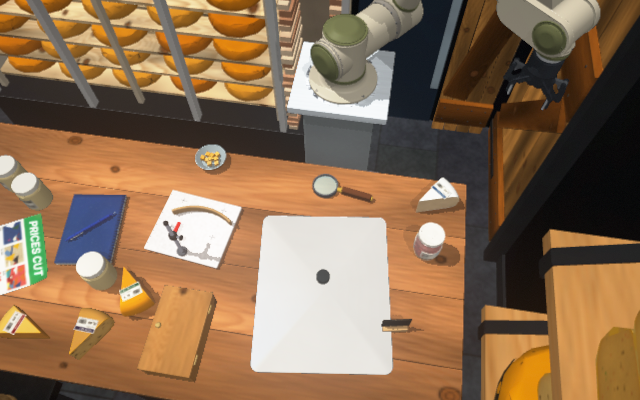

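View pics/top0.png

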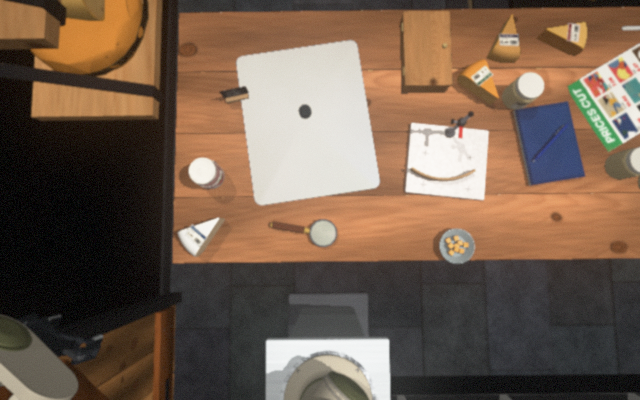

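```bash
python3 - <<'E'
import cv2,numpy as np
s=cv2.imread('pics/side0.png');t=cv2.imread('pics/top0.png')
r=lambda im,x,y,w,h,k:cv2.resize(im[y:y+h,x:x+w],None,fx=k,fy=k,interpolation=cv2.INTER_CUBIC)
a=r(s,140,180,110,100,6);b=r(s,300,160,80,50,8)
c=r(t,395,105,100,100,6);d=r(t,260,205,80,50,8)
for n,i in zip('abcd',(a,b,c,d)): cv2.imwrite(f'pics/{n}.png',i)
E
```

```text
(no output)
```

View pics/a.png

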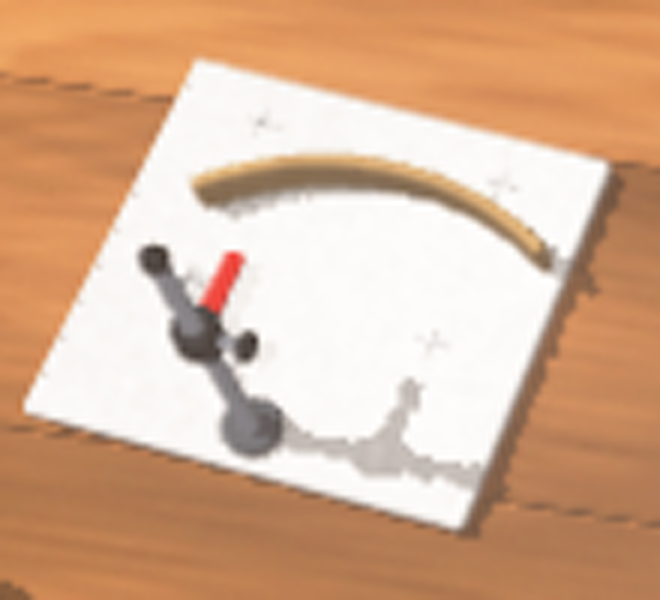

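View pics/b.png

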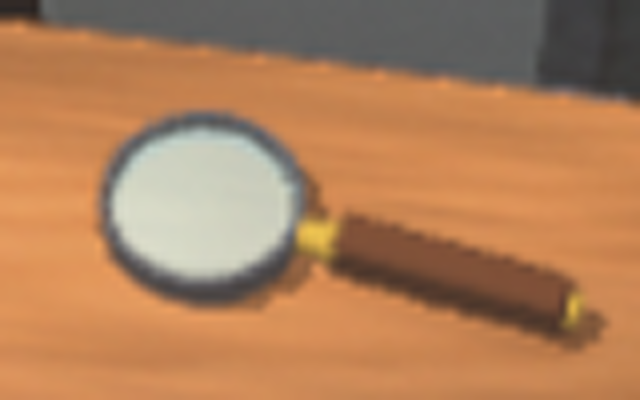

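View pics/c.png

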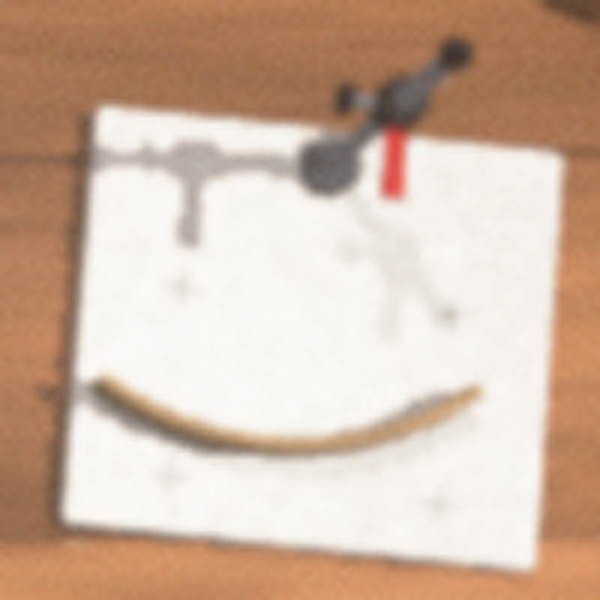

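View pics/d.png

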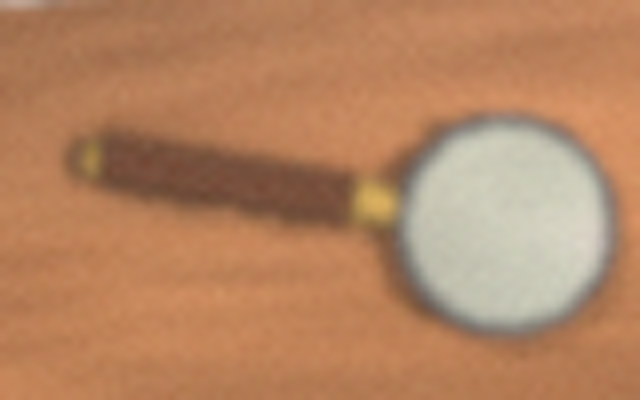

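```bash
python3 - <<'E'
from h import *
np.set_printoptions(precision=4,suppress=True)
S=get_image('side');T=get_image('top')
f=lambda x,y,k,ox,oy:np.array([(x+.5)/k-.5+ox,(y+.5)/k-.5+oy])
a=lambda x,y:f(x,y,6,140,180)
c=lambda x,y:f(x,y,6,395,105)
b=lambda x,y:f(x,y,8,300,160)
d=lambda x,y:f(x,y,8,260,205)
for n,P,Q in [('tip',a(236,252),c(392,197)),('rind',a(365,163),c(288,444)),('postTop',a(153,257),c(455,52)),('lens',b(204,200),d(507,224)),('hand',b(455,270),d(228,180))]:
    X=tri([(S,P),(T,Q)]);print(n,X,proj(S,X)-P,proj(T,X)-Q)
print('corners side',[atz(S,a(*v),.012)[:2] for v in [(198,60),(610,163),(465,522),(25,408)]])
print('corners top',[atz(T,c(*v),.012)[:2] for v in [(535,566),(63,522),(97,107),(563,153)]])
print('rind side',[atz(S,a(*v),.037)[:2] for v in [(203,182),(365,163),(548,255)]])
print('rind top',[atz(T,c(*v),.037)[:2] for v in [(478,392),(288,442),(102,380)]])
print('lens',atz(S,b(204,200),.014),atz(T,d(507,224),.014))
print('hand',atz(S,b(455,268),.015),atz(T,d(228,180),.015))
print('gold end',atz(S,b(572,308),.011),atz(T,d(90,160),.011))
# the white board: reference
for uv,uv2 in [((323,277),(305,111))]: print('dot',tri([(S,uv),(T,uv2)]))
print('white',[tri([(S,u),(T,v)]) for u,v in [((262,217),(379,187)),((385,217),(257,204)),((391,373),(237,58)),((252,366),(356,42))]])
E
```

```text
tip [ 0.6512 -0.3299  0.1102] [-0.3885 -0.0806] [-0.4135  0.0707]
rind [ 0.5621 -0.3104  0.033 ] [1.4789 0.2565] [ 1.5777 -0.2503]
postTop [ 0.6903 -0.3342  0.1786] [-0.2394 -0.0534] [-0.2572  0.0489]
lens [0.4248 0.0092 0.0116] [-0.2962  0.0038] [-0.3164  0.057 ]
hand [0.4403 0.1013 0.0125] [-0.3701  0.025 ] [-0.3918  0.0752]
corners side [array([ 0.5096, -0.416 ]), array([ 0.5334, -0.2096]), array([ 0.7179, -0.2297]), array([ 0.6959, -0.4372])]
corners top [array([ 0.5088, -0.419 ]), array([ 0.531 , -0.2113]), array([ 0.7191, -0.2325]), array([ 0.6951, -0.441 ])]
rind side [array([ 0.5851, -0.3832]), array([ 0.564 , -0.3132]), array([ 0.5968, -0.2192])]
rind top [array([ 0.5827, -0.3886]), array([ 0.5618, -0.3052]), array([ 0.5901, -0.2254])]
lens [0.4262 0.0103 0.014 ] [0.4249 0.0083 0.014 ]
hand [0.4407 0.1022 0.015 ] [0.4405 0.1    0.015 ]
gold end [0.4482 0.1449 0.011 ] [0.4477 0.146  0.011 ]
dot [0.731  0.051  0.0846]
white [array([ 0.5468, -0.1469, -0.0059]), array([0.5023, 0.1863, 0.0096]), array([0.9117, 0.2431, 0.0025]), array([ 0.9494, -0.0861,  0.0095])]
```

>>> drive_tool([
  [[0, 0, 0, 0.145, 0, 0, 1], [0, 0, 0, 0.145, 0, 0, 1], [0, 0, 0, 0.145, 0, 0, 1], [0, 0, 0, 0.145, 0, 0, 1], [0, 0, 0, 0.145, 0, 0, 1]],
])

```text
time_s: 1.95
position: [0.2312, 0.499, 0.1945]
tool_rot: [[-0.0, -0.395, 0.919], [0.0, 0.919, 0.395], [-1.0, 0.0, -0.0]]
ft_force: [0.0, 0.1, 1.0]
grip_width: 0.0852
```

>>> drive_tool([
  [[0, 0, 0, 0.145, 0, 0, 1], [0, 0, 0, 0.145, 0, 0, 1], [0, 0, 0, 0.145, 0, 0, 1], [0, 0, 0, 0.145, 0, 0, 1], [0, 0, 0, 0, 0, 0, 1]],
])

```text
time_s: 2.45
position: [0.2312, 0.499, 0.1945]
tool_rot: [[-0.0, 0.168, 0.986], [0.0, 0.986, -0.168], [-1.0, 0.0, -0.0]]
ft_force: [-0.6, 0.0, 0.6]
grip_width: 0.0853
```

>>> drive_tool([
  [[0, -0.6, 0.45, 0, 0, 0, 1], [0, -0.6, 0.45, 0, 0, 0, 1], [0, -0.6, 0.45, 0, 0, 0, 1], [0, -0.6, 0.45, 0, 0, 0, 1], [0, -0.6, 0.45, 0, 0, 0, 1]],
])

```text
time_s: 2.95
position: [0.3174, 0.331, 0.1946]
tool_rot: [[0.0, 0.162, 0.987], [0.0, 0.987, -0.162], [-1.0, 0.0, 0.0]]
ft_force: [0.9, 0.9, -0.2]
grip_width: 0.0852
```

>>> drive_tool([
  [[0, -0.6, 0.45, 0, 0, 0, 1], [0, -0.6, 0.45, 0, 0, 0, 1], [0, -0.6, 0.45, 0, 0, 0, 1], [0, -0.6, 0.45, 0, 0, 0, 1], [0, 0, 0, 0, 0, 0, 1]],
])

```text
time_s: 3.45
position: [0.3874, 0.1961, 0.1946]
tool_rot: [[0.001, 0.167, 0.986], [-0.001, 0.986, -0.167], [-1.0, -0.001, 0.001]]
ft_force: [0.0, 0.9, 0.4]
grip_width: 0.0851
```

```bash
python3 - <<'E'
from h import *
np.set_printoptions(precision=4,suppress=True)
s=observe();print(s['position'],s['q'],grasp_offset)
p=get_image('wrist');save(p,'w1')
for l in ['lens_center','handle_center']:
  for r in recognise(l,p)[:2]:
    uv=np.array(r['at'])*[640,400];print(l,r['p'],uv,atz(p,uv,.012))
print(proj(p,(.425,.009,.012)),proj(p,(.439,.0935,.018)))
E
```

```text
[0.3874 0.1961 0.1946] [11.1814 10.1019 91.239  -0.0483 78.6259 20.8331] 0.0187
lens_center 0.75 [374.272 280.52 ] [0.431  0.0308 0.012 ]
handle_center 0.74 [512.768  33.   ] [0.6123 0.3074 0.012 ]
handle_center 0.61 [374.08 283.32] [0.4302 0.0265 0.012 ]
[371.8267 294.652 ] [375.4908 240.379 ]
```

View pics/w1.png

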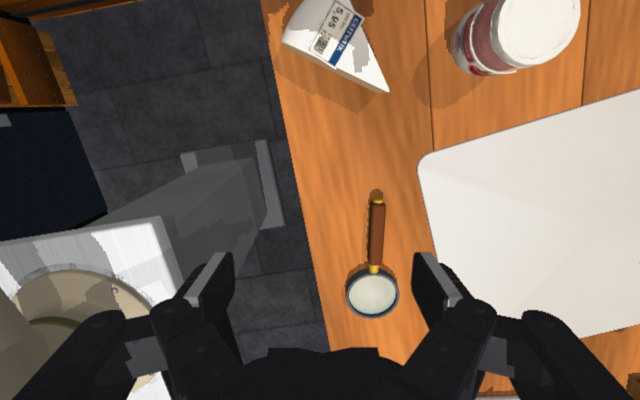

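>>> drive_tool([
  [[0.4, -0.6, 0.46, 0, 0, 0, 1], [0.4, -0.6, 0.46, 0, 0, 0, 1], [0.4, -0.56, 0.45, 0, 0, 0, 1], [0.4, 0, 0, 0, 0, 0, 1], [0, 0, 0, 0, 0, 0, 1]],
])

```text
time_s: 4.1
position: [0.4371, 0.1013, 0.1127]
tool_rot: [[-0.005, 0.166, 0.986], [0.0, 0.986, -0.166], [-1.0, -0.0, -0.005]]
ft_force: [-0.2, 0.3, 0.3]
grip_width: 0.0853
```

```bash
python3 - <<'E'
from h import *
np.set_printoptions(precision=4,suppress=True)
s=observe();print(s['position'],s['tool_rot'])
p=get_image('wrist');save(p,'w2')
for k in (0,.042,.09,.128,.14):
  print(k,proj(p,(.425+.166*k,.009+.986*k,.022 if k>.03 else .016)))
E
```

```text
[0.4371 0.1013 0.1127] [[-0.0048  0.1657  0.9862]
 [ 0.0004  0.9862 -0.1657]
 [-1.     -0.0004 -0.0048]]
0 [326.3554 274.6254]
0.042 [326.5499 240.1997]
0.09 [326.7428 193.0515]
0.128 [326.9102 152.1536]
0.14 [326.9661 138.5101]
```

View pics/w2.png

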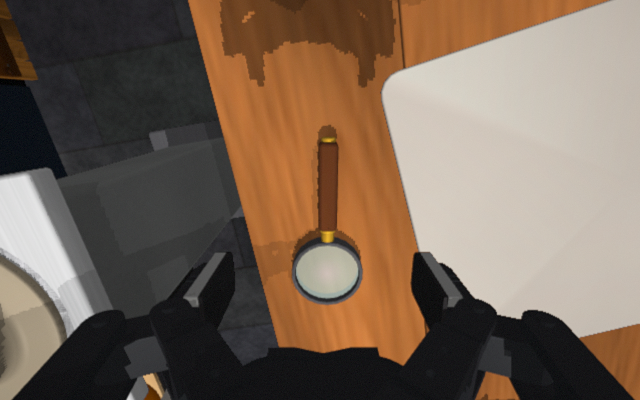

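>>> drive_tool([
  [[0, -0.1, 0.06, 0, 0, 0, 0], [0.5, 0, 0, 0, 0, 0, 0], [0.5, 0, 0, 0, 0, 0, 0], [0.3, 0, 0, 0, 0, 0, 0], [0, 0, 0, 0, 0, 0, 0]],
])

```text
time_s: 4.65
position: [0.4401, 0.0959, 0.0492]
tool_rot: [[-0.001, 0.165, 0.986], [0.0, 0.986, -0.165], [-1.0, -0.0, -0.001]]
ft_force: [-0.3, 0.1, 0.9]
grip_width: 0.0427
```

```bash
python3 - <<'E'
from h import *
s=observe();print(s['position'],s['grip_width'])
p=get_image('wrist');save(p,'w3')
E
```

```text
[0.44013829 0.09588521 0.04917946] 0.04273497863298872
```

View pics/w3.png

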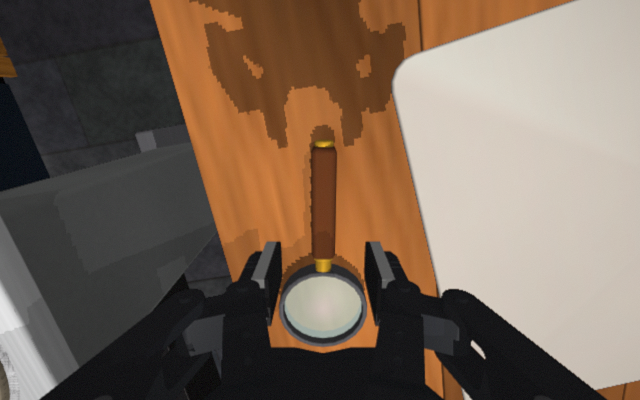

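>>> drive_tool([
  [[0.3, 0, 0, 0, 0, 0, 0], [0.3, 0, 0, 0, 0, 0, 0], [0.24, 0, 0, 0, 0, 0, 0], [0, 0, 0, 0, 0, 0, 0], [0, 0, 0, 0, 0, 0, 0]],
])

```text
time_s: 5.2
position: [0.4414, 0.0955, 0.0087]
tool_rot: [[0.002, 0.167, 0.986], [-0.0, 0.986, -0.167], [-1.0, 0.0, 0.002]]
ft_force: [-0.7, 0.7, 0.2]
grip_width: 0.0426
```

```bash
python3 - <<'E'
from h import *
s=observe();print(s['position'],s['grip_width'],s['ft_force'])
p=get_image('wrist');save(p,'w4')
E
```

```text
[0.44140473 0.09549358 0.00872056] 0.042603956609452084 [-0.65240765  0.66370152  0.2213119 ]
```

View pics/w4.png

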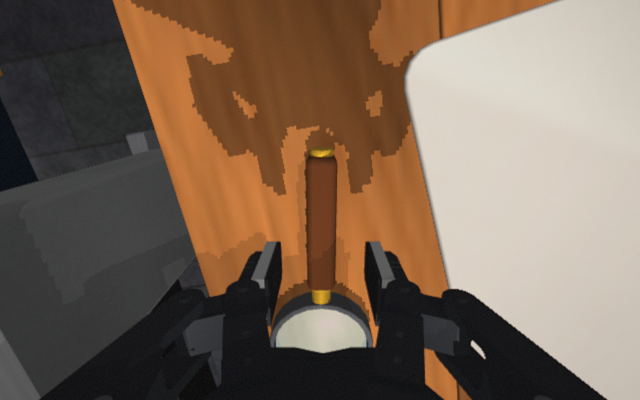

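>>> drive_tool([
  [[0.08, 0, 0, 0, 0, 0, -0.3], [0, 0, 0, 0, 0, 0, -1], [0, 0, 0, 0, 0, 0, -1], [0, 0, 0, 0, 0, 0, -1], [0, 0, 0, 0, 0, 0, -1]],
], force=60)

```text
time_s: 5.75
position: [0.4407, 0.0953, 0.0036]
tool_rot: [[0.0, 0.167, 0.986], [-0.0, 0.986, -0.167], [-1.0, -0.0, 0.0]]
ft_force: [-0.6, -0.5, -0.8]
grip_width: -0.0003
```

>>> drive_tool([
  [[0, 0, 0, 0, 0, 0, -1], [0, 0, 0, 0, 0, 0, -1], [-0.1, 0, 0, 0, 0, 0, -1], [-0.2, 0, 0, 0, 0, 0, -1], [-0.3, 0, 0, 0, 0, 0, -1]],
])

```text
time_s: 6.25
position: [0.4403, 0.0953, 0.0341]
tool_rot: [[-0.001, 0.167, 0.986], [0.0, 0.986, -0.167], [-1.0, -0.0, -0.001]]
ft_force: [-0.0, 0.6, -0.1]
grip_width: 0.0001
```

```bash
python3 - <<'E'
from h import *
s=observe();print(s['position'],s['grip_width'],s['ft_force'])
for n in ['wrist','side','top']:
  p=get_image(n);save(p,n+'5')
  if n!='wrist':
    x,y=(280,150) if n=='side' else (250,195)
    im=cv2.resize(p['image'][y:y+70,x:x+110],None,fx=6,fy=6,interpolation=cv2.INTER_CUBIC);cv2.imwrite(f'pics/{n}5c.png',im[:,:,::-1]);print(proj(p,s['position']))
E
```

```text
[0.44034572 0.0953387  0.03414764] 8.416489916693392e-05 [-0.0113702   0.5600353  -0.10504985]
[354.39519493 189.1081245 ]
[289.12977633 226.85285389]
```

View pics/wrist5.png

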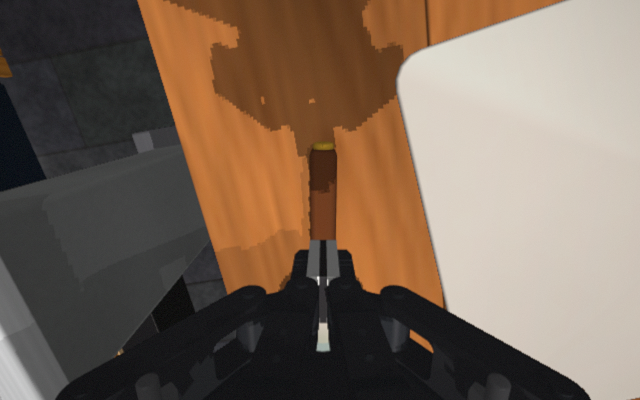

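View pics/side5c.png

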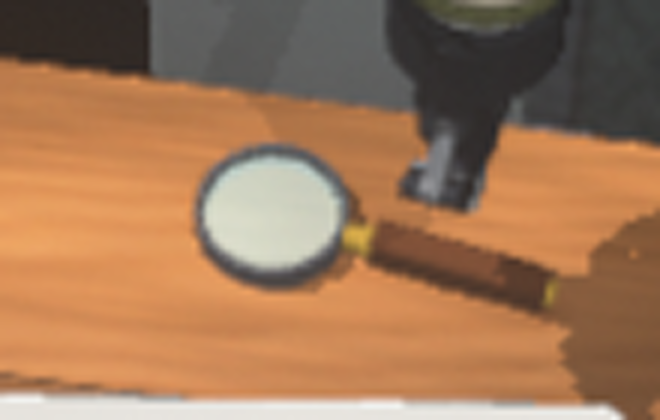

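View pics/top5c.png

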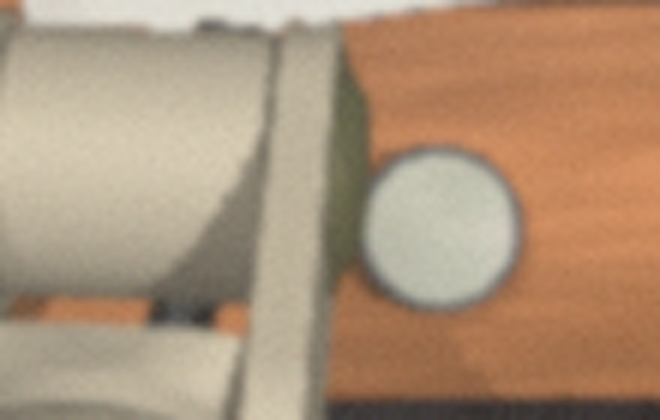

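```bash
python3 - <<'E'
from h import *
np.set_printoptions(precision=4,suppress=True)
s=observe();P=np.array(s['position']);r=np.array(s['tool_rot'])
p=get_image('wrist')
o,d=ray(p,(322,240))
print('cam in tool',r.T@(o-P))
for k in (-.04,-.03,-.02,-.01,0,.01): print(k,proj(p,P+r@np.array([k,0,0])),proj(p,P+r@np.array([k,.011,0])))
S=get_image('side');T=get_image('top')
for k in (-.03,-.02,-.01,0): print(k,proj(S,P+r@np.array([k,0,0])))
E
```

```text
cam in tool [-0.1798  0.0785  0.    ]
-0.04 [322.6352 260.6313] [322.6258 241.2057]
-0.03 [322.633  251.4866] [322.6242 233.0107]
-0.02 [322.6312 243.3328] [322.6228 225.7206]
-0.01 [322.6295 236.017 ] [322.6215 219.1933]
0 [322.628  229.4164] [322.6204 213.3152]
0.01 [322.6266 223.4309] [322.6193 207.994 ]
-0.03 [354.949  183.6372]
-0.02 [354.7484 185.5531]
-0.01 [354.5503 187.4456]
0 [354.3546 189.3152]
```

```bash
python3 - <<'E'
import cv2
im=cv2.imread('pics/wrist5.png')[130:350,220:420];cv2.imwrite('pics/w5c.png',cv2.resize(im,None,fx=2.7,fy=2.7,interpolation=cv2.INTER_CUBIC))
E
```

```text
(no output)
```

View pics/w5c.png

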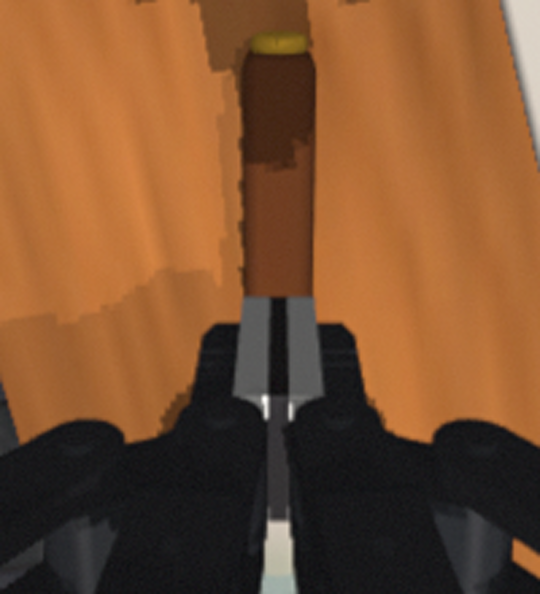

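View pics/side5.png

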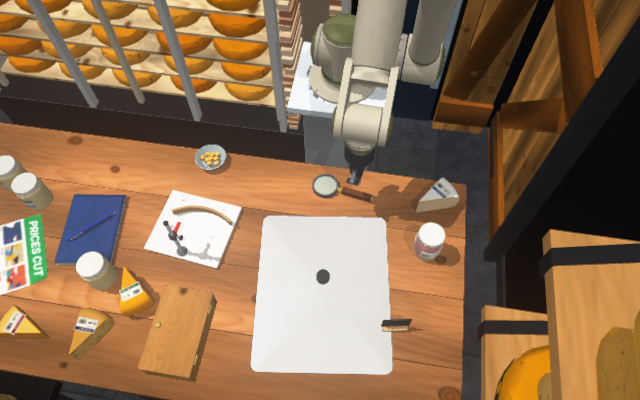

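>>> drive_tool([
  [[0, 0, 0, 0, 0, 0, 0], [0, 0, 0, 0, 0, 0, 0], [0, 0, 0, 0, 0, 0, 0], [0.3, 0, 0, 0, 0, 0, 0], [0.3, 0, 0, 0, 0, 0, 0]],
])

```text
time_s: 7.05
position: [0.4409, 0.0953, 0.0033]
tool_rot: [[0.001, 0.167, 0.986], [-0.0, 0.986, -0.167], [-1.0, 0.0, 0.001]]
ft_force: [0.7, 1.0, 0.4]
grip_width: 0.0429
```

>>> drive_tool([
  [[0.1, 0, 0, 0, 0, 0, 0], [0.1, 0, 0, 0, 0, 0, 0], [0, 0, 0, 0, 0, 0, 0], [0, 0, 0, 0, 0, 0, 0]],
])

```text
time_s: 7.45
position: [0.4408, 0.0953, -0.0062]
tool_rot: [[0.0, 0.167, 0.986], [-0.0, 0.986, -0.167], [-1.0, 0.0, 0.0]]
ft_force: [-0.2, -0.6, -0.2]
grip_width: 0.043
```

No contact force at TCP z = -6 mm, so the fingers do end short of the reported TCP. I'll continue down in small steps.

>>> drive_tool([
  [[0.06, 0, 0, 0, 0, 0, 0], [0.06, 0, 0, 0, 0, 0, 0], [0, 0, 0, 0, 0, 0, 0]],
])

```text
time_s: 7.75
position: [0.4404, 0.0953, -0.0127]
tool_rot: [[-0.0, 0.167, 0.986], [0.0, 0.986, -0.167], [-1.0, -0.0, -0.0]]
ft_force: [1.2, -0.4, -0.1]
grip_width: 0.0427
```

```bash
python3 - <<'E'
from h import *
s=observe();print(s['position'],s['grip_width'],s['ft_force'])
p=get_image('wrist');save(p,'w6')
p=get_image('side');save(p,'s6');x,y=280,150
im=cv2.resize(p['image'][y:y+70,x:x+110],None,fx=6,fy=6,interpolation=cv2.INTER_CUBIC);cv2.imwrite('pics/s6c.png',im[:,:,::-1])
E
```

```text
[ 0.44043387  0.09534004 -0.01271479] 0.0427232807433539 [ 1.15446498 -0.43440714 -0.08590483]
```

View pics/w6.png

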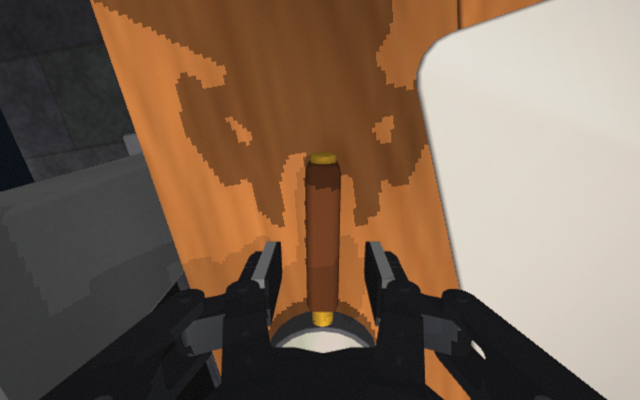

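View pics/s6c.png

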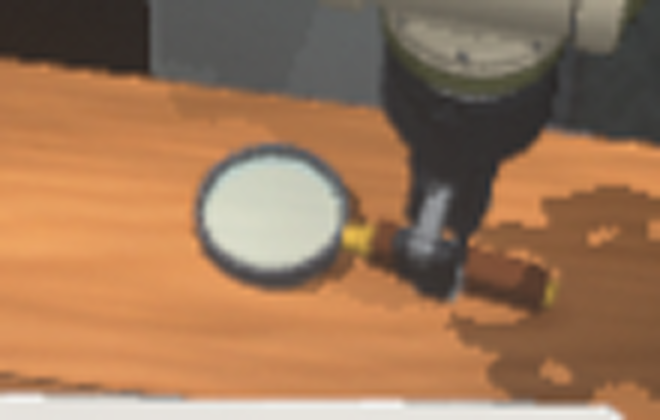

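>>> drive_tool([
  [[0.04, 0, 0, 0, 0, 0, 0], [0.04, 0, 0, 0, 0, 0, 0], [0.04, 0, 0, 0, 0, 0, 0], [0, 0, 0, 0, 0, 0, 0]],
])

```text
time_s: 8.25
position: [0.4405, 0.0953, -0.0187]
tool_rot: [[-0.001, 0.167, 0.986], [0.0, 0.986, -0.167], [-1.0, -0.0, -0.001]]
ft_force: [-0.4, 0.3, 0.6]
grip_width: 0.0428
```

>>> drive_tool([
  [[0.06, 0, 0, 0, 0, 0, 0], [0, 0, 0, 0, 0, 0, -0.4], [0, 0, 0, 0, 0, 0, -1], [0, 0, 0, 0, 0, 0, -1], [0, 0, 0, 0, 0, 0, -1]],
], force=60)

```text
time_s: 8.75
position: [0.4406, 0.0953, -0.0213]
tool_rot: [[0.0, 0.167, 0.986], [-0.0, 0.986, -0.167], [-1.0, -0.0, 0.0]]
ft_force: [-0.7, -0.2, 4.1]
grip_width: 0.0156
```

>>> drive_tool([
  [[0, 0, 0, 0, 0, 0, -1], [0, 0, 0, 0, 0, 0, -1], [-0.1, 0, 0, 0, 0, 0, -1], [-0.2, 0, 0, 0, 0, 0, -1], [-0.2, 0, 0, 0, 0, 0, -1]],
])

```text
time_s: 9.25
position: [0.4407, 0.0953, 0.0043]
tool_rot: [[-0.0, 0.167, 0.986], [0.0, 0.986, -0.167], [-1.0, 0.0, -0.0]]
ft_force: [0.1, 0.2, -0.3]
grip_width: 0.0156
```

```bash
python3 - <<'E'
from h import *
s=observe();print(s['position'],s['grip_width'],s['ft_force'],s['wrist_torque'])
p=get_image('wrist');save(p,'w7')
p=get_image('side');save(p,'s7');x,y=280,150
im=cv2.resize(p['image'][y:y+70,x:x+110],None,fx=6,fy=6,interpolation=cv2.INTER_CUBIC);cv2.imwrite('pics/s7c.png',im[:,:,::-1])
E
```

```text
[0.44065086 0.09534057 0.0043076 ] 0.015566177901659603 [ 0.07677913  0.20764059 -0.33385407] [ 0.01138086 -0.05248674  0.02958361]
```

View pics/w7.png

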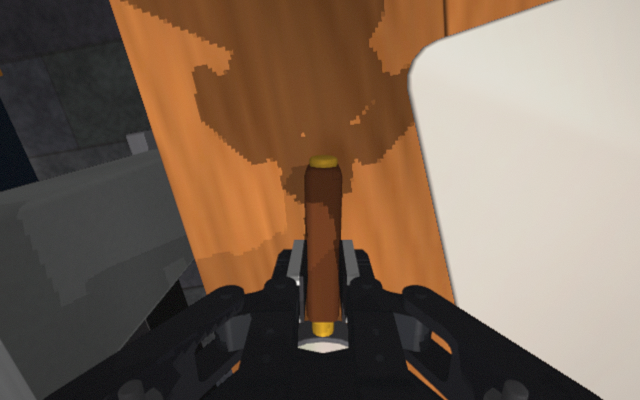

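View pics/s7c.png

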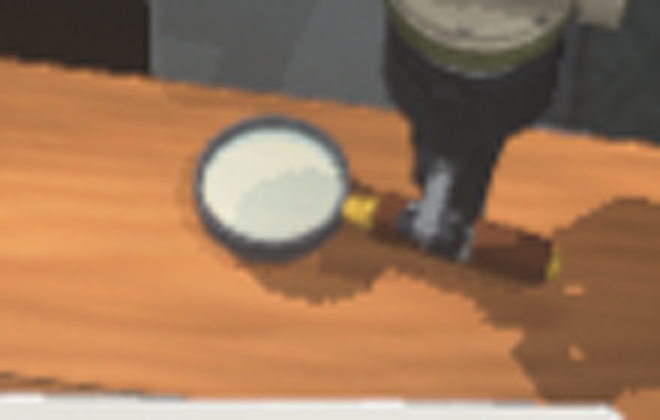

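>>> drive_tool([
  [[-0.5, 0, 0, 0, 0, 0, -1], [-0.5, 0, 0, 0, 0, 0, -1], [-0.5, 0, 0, 0, 0, 0, -1], [-0.5, 0, 0, 0, 0, 0, -1], [-0.5, 0, 0, 0, 0, 0, -1]],
])

```text
time_s: 9.85
position: [0.4403, 0.0953, 0.1296]
tool_rot: [[0.0, 0.167, 0.986], [0.0, 0.986, -0.167], [-1.0, 0.0, 0.0]]
ft_force: [0.8, 0.8, -0.8]
grip_width: 0.0159
```

>>> drive_tool([
  [[0, -0.3, 0.2, 0, 0, 0, -1], [0, -0.5, 0.3, 0, 0, 0, -1], [0, -0.5, 0.3, 0, 0, 0, -1], [0, -0.5, 0.3, 0, 0, 0, -1], [0, -0.5, 0.3, 0, 0, 0, -1]],
])

```text
time_s: 10.35
position: [0.4906, -0.0308, 0.1285]
tool_rot: [[-0.0, 0.167, 0.986], [0.0, 0.986, -0.167], [-1.0, 0.0, -0.0]]
ft_force: [-0.0, -0.2, -0.6]
grip_width: 0.0159
```

>>> drive_tool([
  [[0, -0.5, 0.35, 0, 0, 0, -1], [0, -0.5, 0.35, 0, 0, 0, -1], [0, -0.5, 0.35, 0, 0, 0, -1], [0, -0.3, 0.2, 0, 0, 0, -1], [0, 0, 0, 0, 0, 0, -1]],
])

```text
time_s: 10.85
position: [0.5374, -0.1308, 0.1281]
tool_rot: [[-0.0, 0.169, 0.986], [-0.0, 0.986, -0.169], [-1.0, -0.0, 0.0]]
ft_force: [1.0, -0.3, -1.0]
grip_width: 0.0159
```

```bash
python3 - <<'E'
from h import *
s=observe();print(s['position'],s['grip_width'],s['ft_force'])
for n,x,y in (('side',140,150),('top',380,90)):
  p=get_image(n);save(p,n+'8')
  im=cv2.resize(p['image'][y:y+120,x:x+150],None,fx=5,fy=5,interpolation=cv2.INTER_CUBIC);cv2.imwrite(f'pics/{n}8c.png',im[:,:,::-1])
E
```

```text
[ 0.53743115 -0.13081879  0.12807488] 0.015895185786653065 [ 0.98210221 -0.298912   -1.02948391]
```

View pics/side8c.png

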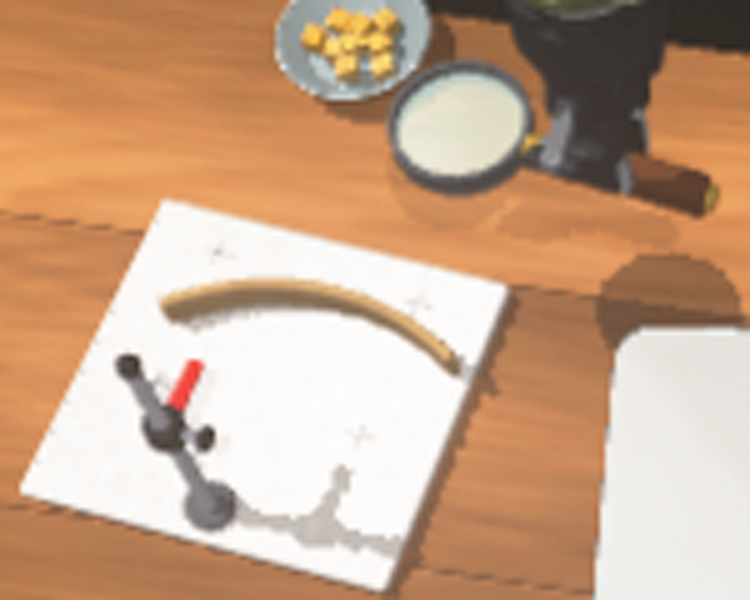

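View pics/top8c.png

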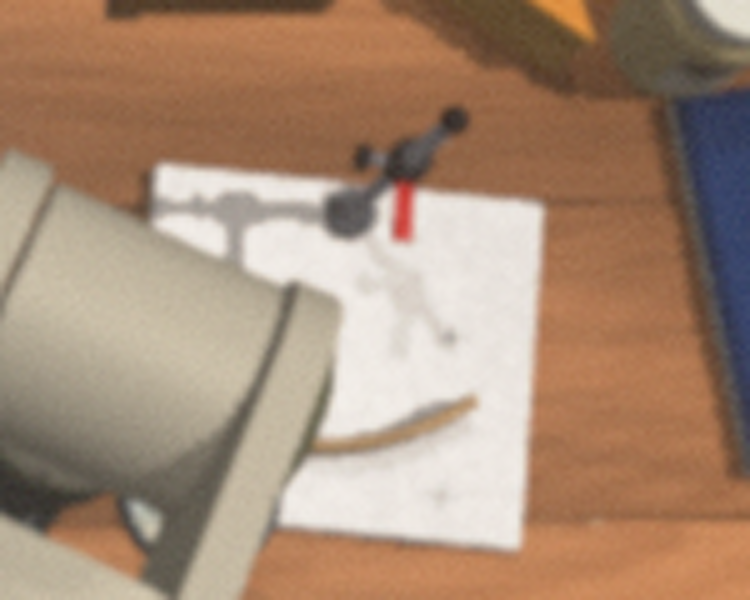

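>>> drive_tool([
  [[0, -0.4, 0.28, 0, 0, 0, -1], [0, -0.5, 0.34, 0, 0, 0, -1], [0, -0.42, 0.28, 0, 0, 0, -1], [0, -0.3, 0.2, 0, 0, 0, -1], [0, 0, 0, 0, 0, 0, -1]],
])

```text
time_s: 11.45
position: [0.5778, -0.2185, 0.1282]
tool_rot: [[-0.0, 0.168, 0.986], [-0.0, 0.986, -0.168], [-1.0, -0.0, -0.0]]
ft_force: [0.3, 0.6, -0.6]
grip_width: 0.0161
```

```bash
cat > look.py <<'E'
import sys
from h import *
np.set_printoptions(precision=4,suppress=True)
t=sys.argv[1]
s=observe();print(s['time_s'],s['position'],s['grip_width'],s['ft_force'])
P=np.array(s['position'])
L=P+[-.0154,-.0863,.0293]
E2=P+np.array([-.0154,-.0863,.0293])+.14*np.array([.166,.986,0])
for n,x,y in (('side',140,150),('top',380,90)):
  p=get_image(n);save(p,n+t)
  print(n,'pred lens crop',(proj(p,L)-[x,y])*5,'handle end',(proj(p,E2)-[x,y])*5)
  im=cv2.resize(p['image'][y:y+120,x:x+150],None,fx=5,fy=5,interpolation=cv2.INTER_CUBIC);cv2.imwrite(f'pics/{n}{t}c.png',im[:,:,::-1])
  for r in recognise('lens_center',p)[:1]+recognise('rind_mid',p)[:1]: print(r['p'],np.array(r['at'])*[640,400])
p=get_image('wrist');save(p,'wrist'+t)
print('pred wrist lens,end,rind',proj(p,L),proj(p,E2),proj(p,(.563,-.306,.037)))
E
python3 look.py 9
```

```text
11.45 [ 0.5778 -0.2185  0.1282] 0.01606024468560498 [ 0.2745  0.5945 -0.6102]
side pred lens crop [269.6358 167.3418] handle end [524.9505 243.6413]
0.93 [194.176 187.52 ]
0.65 [203.2 212. ]
top pred lens crop [384.545  400.7801] handle end [ 84.2264 355.0424]
0.48 [449.984 168.12 ]
pred wrist lens,end,rind [322.4216 376.2274] [322.1917 159.0156] [323.2366 274.9524]
```

View pics/side9c.png

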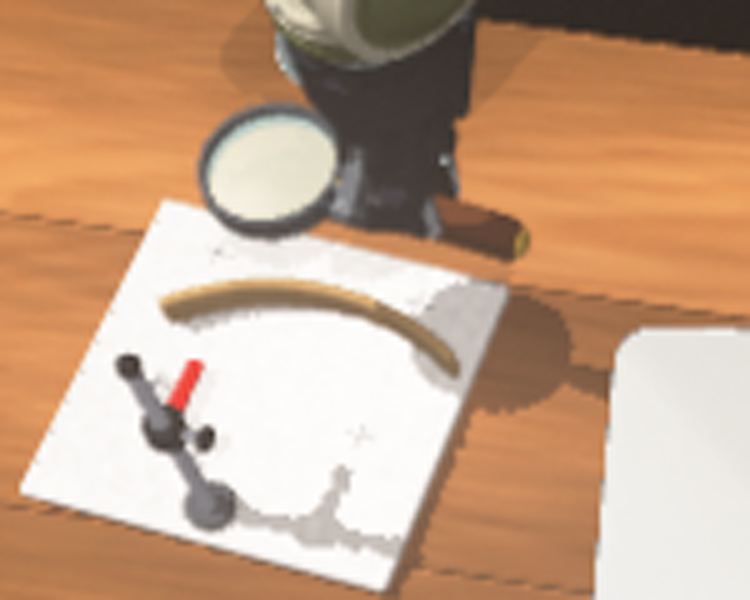

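View pics/wrist9.png

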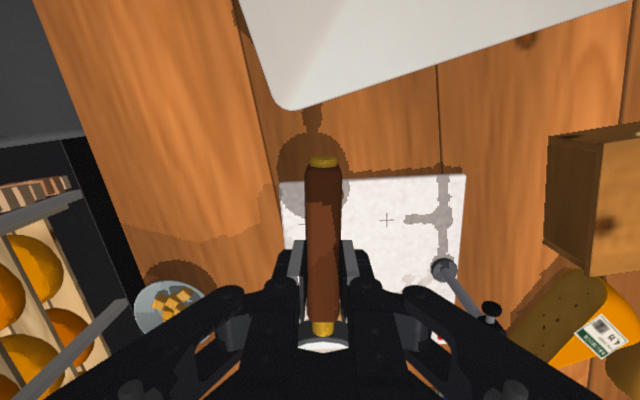

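View pics/top9c.png

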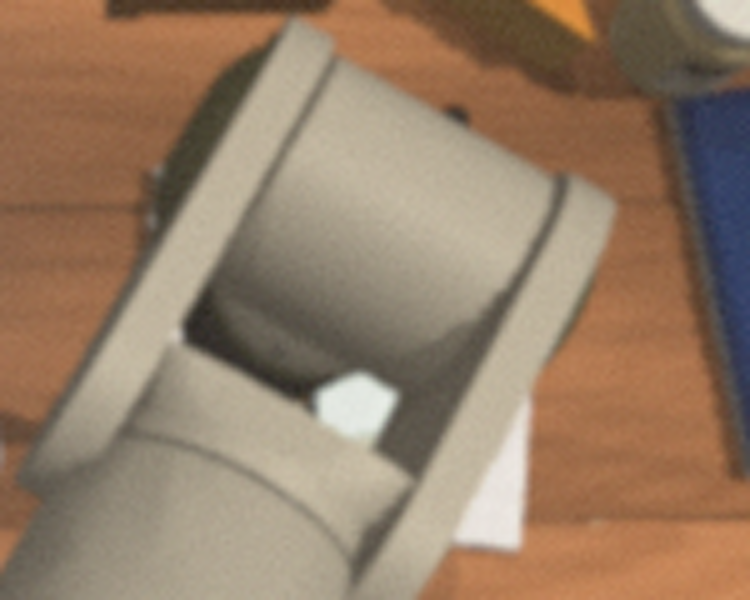

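```bash
python3 - <<'E'
from h import *
s=observe();P=np.array(s['position']);L=P+[-.0154,-.0863,.0293]
p=get_image('side');x,y=175,160
im=p['image'][y:y+60,x:x+80,::-1].copy();im=cv2.resize(im,None,fx=10,fy=10,interpolation=cv2.INTER_CUBIC)
t=np.linspace(0,2*np.pi,90)
for dz,c in ((.008,(0,255,0)),(-.008,(0,0,255))):
    pts=np.array([(proj(p,L+[.037*np.cos(a),.037*np.sin(a),dz])-[x,y]+.5)*10 for a in t]).astype(int)
    cv2.polylines(im,[pts],True,c,1)
cv2.imwrite('pics/ov.png',im)
E
```

```text
(no output)
```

View pics/ov.png

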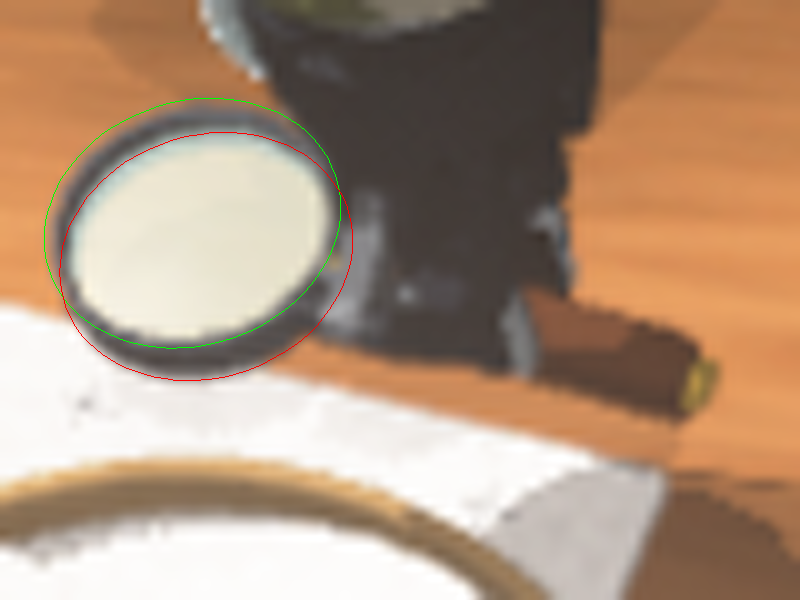

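>>> drive_tool([
  [[0.25, 0, 0, 0, 0, 0, -1], [0.3, -0.02, 0.01, 0, 0, 0, -1], [0.25, 0, 0, 0, 0, 0, -1], [0.12, 0, 0, 0, 0, 0, -1], [0, 0, 0, 0, 0, 0, -1]],
])

```text
time_s: 12.35
position: [0.5775, -0.2188, 0.0813]
tool_rot: [[-0.002, 0.167, 0.986], [0.001, 0.986, -0.167], [-1.0, 0.001, -0.002]]
ft_force: [0.4, -0.4, -0.6]
grip_width: 0.0161
```

>>> drive_tool([
  [[0, 0, 0, 0, 0, 0, -1], [0, 0, 0, 0, 0, 0, -1], [0, 0, 0, 0, 0, 0, -1]],
])

```text
time_s: 12.65
position: [0.5782, -0.2192, 0.0831]
tool_rot: [[0.001, 0.167, 0.986], [-0.001, 0.986, -0.167], [-1.0, -0.0, 0.001]]
ft_force: [0.4, -0.4, -1.0]
grip_width: 0.016
```

```bash
python3 look.py 10; python3 - <<'E'
from h import *
np.set_printoptions(precision=4,suppress=True)
s=observe();P=np.array(s['position']);L=P+[-.0154,-.0863,.0293];print('L',L)
p=get_image('side');x,y=145,170
im=p['image'][y:y+75,x:x+100,::-1].copy();im=cv2.resize(im,None,fx=8,fy=8,interpolation=cv2.INTER_CUBIC)
t=np.linspace(0,2*np.pi,90)
for dz,c in ((.008,(0,255,0)),(-.008,(0,0,255))):
    pts=np.array([(proj(p,L+[.037*np.cos(a),.037*np.sin(a),dz])-[x,y]+.5)*8 for a in t]).astype(int)
    cv2.polylines(im,[pts],True,c,1)
cv2.imwrite('pics/ov2.png',im)
E
```

```text
12.65 [ 0.5782 -0.2192  0.0831] 0.016031746644265602 [ 0.3552 -0.4235 -0.9709]
side pred lens crop [287.0808 213.3483] handle end [535.0981 288.184 ]
0.88 [200.32 196.92]
0.8 [202.88 212.32]
top pred lens crop [356.7519 415.8243] handle end [ 70.1411 372.1173]
0.4 [446.528 172.32 ]
pred wrist lens,end,rind [321.878 375.848] [321.1902 156.4569] [322.3817 301.7274]
L [ 0.5626 -0.3054  0.1119]
```

View pics/ov2.png

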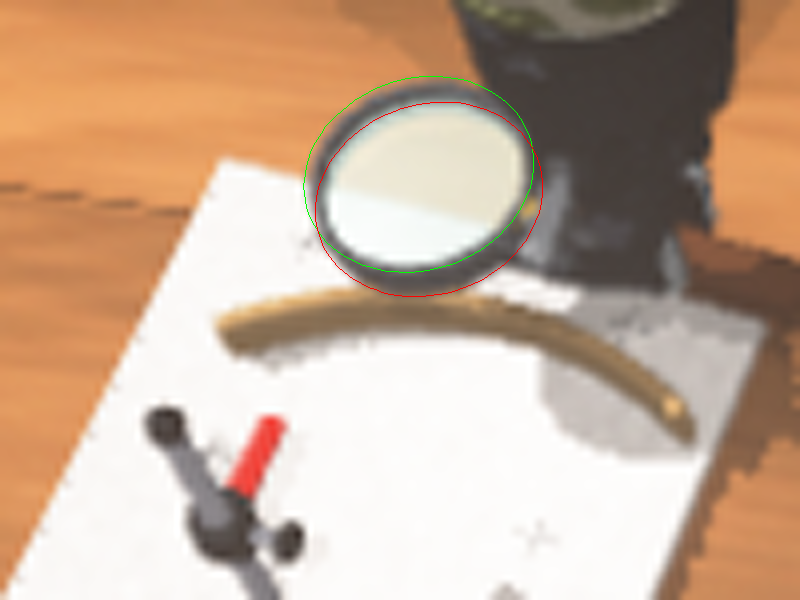

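View pics/top10c.png

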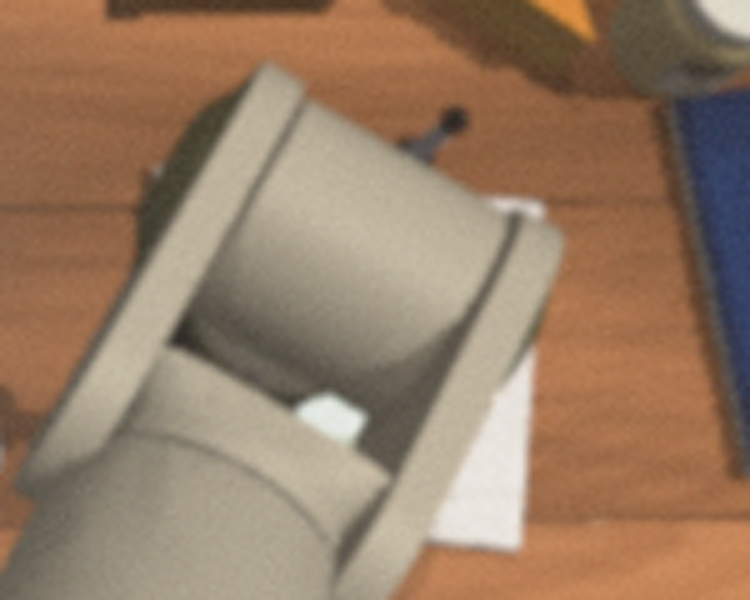

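>>> drive_tool([
  [[0.02, 0, 0, 0, 0, 0, -1], [0, 0, 0, 0, 0, 0, -1], [0, 0, 0, 0, 0, 0, -1], [0, 0, 0, 0, 0, 0, -1], [0, 0, 0, 0, 0, 0, -1]],
])

```text
time_s: 13.55
position: [0.578, -0.2191, 0.0815]
tool_rot: [[0.0, 0.167, 0.986], [-0.0, 0.986, -0.167], [-1.0, -0.0, 0.0]]
ft_force: [0.6, 0.7, -1.4]
grip_width: 0.0159
```

```bash
python3 - <<'E'
from h import *
s=observe();print(s['position'],s['grip_width'],max(abs(np.array(s['qvel']))))
print(close_job())
E
```

```text
[ 0.5779787  -0.21908296  0.08154749] 0.015850370457739373 0.05721202535061745
the job is handed in; nothing more can be done
None
```

I handed the job in at about 13.6 s, with the loupe gripped by its handle and held level and still over the rind. The system reported no verdict.

**Final checks**

| Quantity | Loupe lens | Target |
|---|---|---|
| Horizontal position (x, y) | about (0.563, -0.305) | rind middle at about (0.563, -0.306) |
| Height | about 0.111 m | pointer tip at about 0.110 m |

- **Level:** just before a last 1 mm lowering, the rim drawn over the side picture as a level ring matched to about 1 pixel (2–3 mm).
- **Undisturbed things:** in that same side picture the rind and pointer looked unmoved. I did not measure the jar, dish and wedge again at the end, but nothing came near them.
- **No contact:** the force readings showed no contact during the move or at the end.

**What went wrong or disagreed**
- **First grasp missed:** the fingers shut above the handle, because in the pictures they end about 25–30 mm short of the reported TCP. The loupe did not move. I went 25 mm lower and the second grasp held.
- **Grip width:** it read 16 mm on a handle stated to be 18 mm wide.
- **Top camera:** the arm mostly hid the lens at the end. The last position check therefore rests on the side view and the lens offset from the tool worked out at the grasp.

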